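Sweep the MDF offcuts off the assembly board into the offcut tray

TASK

Clear the assembly board: with the fingertips, sweep all four MDF offcuts (two round hole-saw slugs and two sawn strip ends) along the board and off its end so that they drop into the orange offcut tray. Only push them: do not pinch them, press down on them or lift them. Leave the two glued pyramids, the timer and the glue bottle standing where they are.

Things in the scene. Friction and masses are not known exactly. Their poses are not given: they have to be found in the camera images.
- board: Fixed plywood assembly board, 280 mm along its x by 290 mm along its y; its flat top, without any rim, is 70 mm above the bench. Origin: on the bench, under the board's centre. z up. The trays stand at its +y and -y ends
- offcut_tray: Fixed orange open tray that takes the offcuts, 220 mm along its x by 130 mm along its y, 58 mm high, walls and floor 3 mm. Origin: on the bench, under its centre; axes parallel to the board's. It stands 2 mm from the board's +y or -y end (either), its rim 12 mm below the board's top; its centre is 212 mm from the board's centre, along the board's y
- parts_tray: Fixed grey tray of the same size at the board's other end, holding good laser-cut triangles; no offcut belongs here. Origin as for the orange tray
- slug_a: Loose round hole-saw slug of brown MDF, 38 mm diameter, 18 mm thick, about 15 g, lying flat on the board. Origin: its middle, 9 mm above the board; z is its axis
- slug_b: A second round slug, the same as slug_a
- end_a: Loose sawn strip end of brown MDF, 36 mm (its x) by 28 mm (its y) by 18 mm thick, about 14 g, lying flat on the board at any angle. Origin: its middle, 9 mm above the board
- end_b: A second strip end, the same as end_a
- pyramid_a: Loose square MDF pyramid, freshly glued, standing on the board near its +x edge: base 50 by 50 mm with sides along its x and y, 58 mm high, 45 g. Origin: centre of its base; z up through its point. Must not be moved
- pyramid_b: A second pyramid like it, standing on the board near its -x edge. Must not be moved. The offcuts lie in the clear strip, about 150 mm wide, between the two pyramids' rows
- timer: Loose black kitchen timer, 52 by 70 by 18 mm, lying on the bench on the far side (+x) of the board. Origin: centre of its underside. Must not be moved
- glue: Loose white glue bottle with an orange cap, 42 mm diameter, 100 mm high, standing on the bench on the far side (+x) of the board. Origin: centre of its underside. Must not be moved

How it is judged (in metres and radians):
At the end, for the whole second after the job is handed in: All four offcuts lie at rest inside the orange offcut tray (each one's middle within its walls and below its rim), and both pyramids, the timer and the glue bottle are within 8 mm of where they started (x of slug_a in the frame of offcut_tray between -0.107 and 0.107 m and y of slug_a in the frame of offcut_tray between -0.062 and 0.062 m and z of each of slug_a, slug_b, end_a, end_b in the frame of offcut_tray below 0.058 m and linear speed of each of slug_a, slug_b, end_a, end_b below 0.02 m/s and x of slug_b in the frame of offcut_tray between -0.107 and 0.107 m and y of slug_b in the frame of offcut_tray between -0.062 and 0.062 m and x of end_a in the frame of offcut_tray between -0.107 and 0.107 m and y of end_a in the frame of offcut_tray between -0.062 and 0.062 m and x of end_b in the frame of offcut_tray between -0.107 and 0.107 m and y of end_b in the frame of offcut_tray between -0.062 and 0.062 m and distance of each of pyramid_a, pyramid_b, timer, glue from where it was at the start of the episode below 0.008 m); the robot touches nothing.
It fails at once if an offcut is lifted: its middle rises more than 30 mm above where it lay on the board (height (world z) of any of slug_a, slug_b, end_a, end_b above 0.109 m).
It fails at once if an offcut is pinched or pressed hard by the fingers (over 12 N) (contact force between the fingers and slug_a above 12 N or contact force between the fingers and slug_b above 12 N or contact force between the fingers and end_a above 12 N or contact force between the fingers and end_b above 12 N).
It fails at once if a pyramid, the timer or the glue bottle is moved more than 8 mm (distance of any of pyramid_a, pyramid_b, timer, glue from where it was at the start of the episode above 0.008 m).
It also fails if it takes over 61 s, if anything falls off the work surface, if the arm or the gripper's body presses on something with over 40 N, if the wrist force passes 120 N, or if a joint passes its speed limit or range.

ROBOT

A 6-joint arm with a two-finger parallel gripper is mounted at the origin on the work surface. World frame = base frame: x ahead of the robot, y to its left, z up, the work surface at z = 0. Lengths are in mm, angles in rad, forces in N, time in s.
With the tool pointing down it reaches from about 375 to 825 mm from the base axis. Payload 5.5 kg.
Tool frame: the origin (TCP) lies at the centre of the arm's flange, where the gripper is bolted on; the fingertips stand tip_extent ahead of it and the grasp point (between the pads) lies 155 mm ahead of it (tip_extent is the distance from the TCP to the fingertips, in mm); z points along the fingers, y is the line along which they close (so a half turn about z gives the same grasp; the last joint's range is limited). The gripper opens to 85 mm and grips with 20 to 120 N. Pads are 22 mm wide; open, the fingers measure 114 mm over their backs; the gripper's body (76 mm by 85 mm) begins 54 mm behind the grasp point. The pads swing forward as they close: fully open they stand 13 mm farther back than shut.
Start: joints at [1.243, 0.314, -0.047, 1.21, 0, 1.571], TCP at [193.173, 568.049, 404.699] pointing down, gripper open.
Joint ranges: [-2.67, 2.67], [-0.69, 1.73], [-1.03, 1.25], [-2.08, 2.16], [-1.42, 1.45], [-3.14, 3.14]. Speed limits (rad/s): [2.39, 2.39, 3.01, 3.14, 3.14, 3.14].

INTERFACE

Orientations are given as a unit quaternion [x, y, z, w].
In Python, from bench import get_state, get_image, sign_off, tip_extent gives the robot as it stands.
- The arm moves only by the tool drive_tool, never from a script. Its argument "moves" is a list of rows, each a list of 5 numbers: the shift along the tool's x, y, z in m, then the turn about the tool's z in degrees, then the opening, from 0 (shut) to 1 (fully open). A call has 1 to 20 rows; each row shifts and turns the commanded pose from where the row before left it, along the tool's axes as they then stand; what a row does not reach is not made up. A row lasts 1/10 s, in which the tool goes at most 50 mm and 8.59 degrees, less where a joint would pass 70% of its speed; a pose out of reach is approached as far as the arm can. A call is refused whole if a number of a shift passes 0.05 or a number of a turn 8.59, either way. A call with a gripper value outside its range is refused whole. The fingers move at their own pace and stop on an object; the grip force is fixed at half the most. Time passes only in rows, so rows that do not move let the fingers close. It gives the time, the measured TCP pose, the force, the opening and the grip force at its end, in the units of the state.
- get_state(): the state, without advancing time (a new reading comes with each control period).
- get_image(name): name is "scene" or "top" or "wrist"; returns a dict with "color" (384x512x3 uint8, red, green, blue), "fx", "fy", "cx", "cy" (pixels), "world_from_camera" (4x4, takes a point from camera to world coordinates); the wrist camera has in their place "T_tool_cam" (4x4, takes a point from camera to tool coordinates, whose origin is the TCP and whose axes are the flange's). Camera axes: x right, y up, looking along -z (the intrinsics and any distortion apply to the point x, -y, -z); pixel columns grow to the right and rows downward; lengths in mm; the calibration is good to about 2 mm. The wrist camera is an equidistant fisheye: a pixel r from the principal point sees the ray r / f radians off the axis. A picture is of the moment at which its call begins: read the wrist's pose just before it. There is no depth.
- sign_off(): hands the job in; it is judged then, once.
The state is a dict: "time_s": time; "joint_pos": joint angles; "qd": joint speeds; "effort": joint torques, N m; "eef_pos": TCP position; "tcp_rot": TCP orientation; "ft_force": force on the tool from outside, world axes, zero at the start; "torque": the same for the moment, N m; "width": finger opening in mm; "gripper_force": force on a finger pad.
Only numpy, scipy, OpenCV 4.12 (cv2) and the standard library are available. Lean on these libraries where they do the work, as an engineer would, in place of code of your own. Each camera call takes 0.05 s, during which the arm holds its last target. There are 200 camera calls.

## Working session

There is one attempt and no reset: what is moved stays moved. The work goes in short steps, Python scripts to look and compute and a tool call to move; the robot and the scene stay as the last step left them, time stands still between calls to the robot, and variables do not carry over. Pictures are saved under pics/ and viewed, at most 10 in all, crops included, and the job is handed in when it is done.

Besides the shell and the picture viewer there is one more tool, called after "Emit:" as name([rows], argument=value, ...), one row to a line, values as JSON. drive_tool: Moves the arm, as the interface text tells. Its arguments: {"type":"object","properties":{"moves":{"type":"array"}},"required":["moves"]}

```bash
mkdir -p pics; python3 - <<'E'
from bench import *
import cv2,pickle,numpy as np
s=get_state();print(s,tip_extent)
d={}
for n in("scene","top","wrist"):
    d[n]=get_image(n);cv2.imwrite(f"pics/{n}0.png",d[n]["color"][:,:,::-1])
    print(n,{k:np.round(v,3).tolist() for k,v in d[n].items() if k!="color"})
pickle.dump((s,d),open("d0.pkl","wb"))
E
```

```text
{'time_s': 0.0, 'joint_pos': array([ 1.24297919e+00,  3.14206724e-01, -4.80610117e-02,  1.21023083e+00,
        1.97965940e-07,  1.57078693e+00]), 'qd': array([-4.42247126e-04,  9.68903085e-04,  3.38565224e-04, -1.36900109e-03,
       -9.20405639e-05,  1.44462148e-03]), 'effort': array([ 4.93760890e-04, -5.39594829e+01,  3.39745975e+01,  1.89567881e-02,
        3.62958290e-04, -2.97313321e-06]), 'eef_pos': array([193.0936271 , 567.77604454, 403.85382575]), 'tcp_rot': array([ 1.63170927e-01,  9.86597448e-01, -8.39697304e-04, -1.38983911e-04]), 'ft_force': array([ 0.49197336,  0.01996738, -0.34654024]), 'torque': array([ 0.02709852,  0.05487332, -0.01245106]), 'gripper_force': 0.0, 'width': 85.271608815232} 173.4
scene {'fx': 398.063, 'fy': 398.063, 'cx': 255.437, 'cy': 189.754, 'world_from_camera': [[0.212, -0.711, 0.671, 1193.784], [0.977, 0.157, -0.143, -100.353], [-0.003, 0.686, 0.728, 731.382], [0.0, 0.0, 0.0, 1.0]]}
top {'fx': 356.46, 'fy': 356.46, 'cx': 257.31, 'cy': 188.581, 'world_from_camera': [[0.008, 0.998, -0.061, 561.496], [-1.0, 0.008, -0.015, 13.567], [-0.014, 0.062, 0.998, 832.66], [0.0, 0.0, 0.0, 1.0]]}
wrist {'fx': 297.319, 'fy': 297.319, 'cx': 258.772, 'cy': 189.057, 'T_tool_cam': [[0.0, 0.964, 0.266, 67.625], [1.0, 0.0, -0.001, -0.476], [-0.001, 0.266, -0.964, 29.724], [0.0, 0.0, 0.0, 1.0]]}
```

View pics/top0.png

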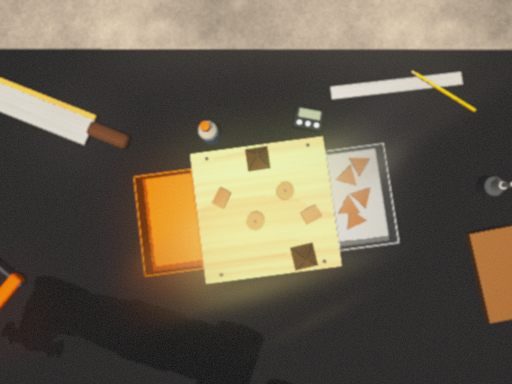

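View pics/scene0.png

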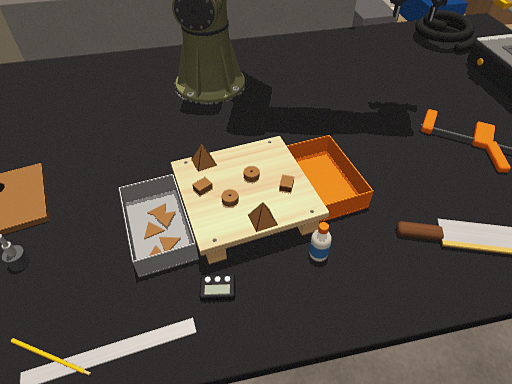

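The top view shows the board with corners near (190,153), (325,137), (341,266) and (206,283). The orange tray is on the left, which is +y. The strip ends are at (221,198) and (311,214), the slugs at (285,190) and (256,220), and the pyramids at (258,158) and (304,257). In the scene view the same parts are at: ends (287,183) and (203,186), slugs (230,198) and (252,174).

```bash
cat > h.py <<'E'
import numpy as np,cv2
def ray(im,u,v):
    T=im["world_from_camera"];d=T[:3,:3]@[(u-im["cx"])/im["fx"],-(v-im["cy"])/im["fy"],-1];return T[:3,3],d/np.linalg.norm(d)
def plane(im,uv,z):
    o,d=ray(im,*uv);return o+d*(z-o[2])/d[2]
def tri(a,ua,b,ub):
    o,d=ray(a,*ua);p,e=ray(b,*ub);t=np.linalg.lstsq(np.c_[d,-e],p-o,rcond=None)[0]
    x,y=o+d*t[0],p+e*t[1];return (x+y)/2,np.linalg.norm(x-y)
def board(im):
    h=cv2.cvtColor(im["color"],cv2.COLOR_RGB2HSV)
    m=cv2.inRange(h,(20,40,150),(38,255,255));m=cv2.morphologyEx(m,cv2.MORPH_OPEN,np.ones((3,3)))
    c=max(cv2.findContours(m,cv2.RETR_EXTERNAL,2)[0],key=cv2.contourArea);return h,m,cv2.convexHull(c)
def blobs(im):
    h,m,hull=board(im);k=np.zeros_like(m);cv2.fillPoly(k,[hull],255)
    k=cv2.erode(k,np.ones((5,5)))&~m
    return [(np.round(np.add(cv2.minAreaRect(c)[0],0),1).tolist(),np.round(cv2.minAreaRect(c)[1],1).tolist(),cv2.contourArea(c)) for c in cv2.findContours(k,cv2.RETR_EXTERNAL,2)[0] if cv2.contourArea(c)>40]
E
python3 - <<'E'
import pickle;from h import *
s,d=pickle.load(open("d0.pkl","rb"));t,c=d["top"],d["scene"]
for im in(t,c):
    print(*blobs(im),sep="\n")
    print(cv2.minAreaRect(board(im)[2]))
q=cv2.approxPolyDP(board(t)[2],8,True)[:,0];print(q.tolist())
P=np.array([plane(t,u,70) for u in q]);print(P.round(1).tolist(),np.linalg.norm(P-np.roll(P,1,0),axis=1))
for n,a,b in(("end1",(221.5,197.5),(287,180)),("slugB",(256,220),(252,172)),("slugA",(285,190),(230,195)),("end2",(311,214),(203,184))):
    p,e=tri(t,a,c,b);print(n,p.round(1),round(e,1),plane(t,a,88).round(1))
for a in((258,158),(304,257)):print(plane(t,a,99).round(1))
E
```

```text
([303.3, 256.1], [22.1, 23.3], 451.0)
([310.8, 213.6], [12.5, 17.0], 170.5)
([221.1, 197.3], [12.1, 17.4], 184.0)
([257.2, 158.2], [21.1, 21.1], 404.5)
((264.80670166015625, 209.6505889892578), (132.36044311523438, 138.2356719970703), 82.4605484008789)
([261.5, 218.0], [27.3, 22.4], 470.0)
([245.9, 195.5], [19.2, 98.0], 701.5)
((254.59500122070312, 203.32723999023438), (60.315940856933594, 135.90447998046875), 73.81079864501953)
[[322, 136], [341, 265], [205, 283], [190, 154]]
[[723.1, -113.8, 70.0], [448.3, -153.0, 70.0], [407.6, 133.7, 70.0], [682.2, 171.0, 70.0]] [287.77065677 277.63809129 289.62652022 277.13110131]
end1 [588.3 100.6  90.2] 3.1 [588.   99.4  88. ]
slugB [542.1  28.8  86.9] 4.1 [541.8  26.7  88. ]
slugA [604.9 -32.5  89.1] 1.7 [604.8 -33.3  88. ]
end2 [555.4 -86.5  86. ] 2.7 [555.2 -87.5  88. ]
[670.2  23.5  99. ]
[467.9 -71.8  99. ]
```

Emit:
drive_tool([
  [0, 0, 0, 8.5, 0.25],
  [0, 0, 0, 8.5, 0.25],
  [0, 0, 0, 8.5, 0.25],
  [0, 0, 0, 8.5, 0.25],
  [0, 0, 0, 8.5, 0.25],
  [0, 0, 0, 8.5, 0.25],
  [0, 0, 0, 8.5, 0.25],
  [0, 0, 0, 3.6, 0.25],
  [-0.045, 0.027, 0.005, 0, 0.25],
  [-0.045, 0.027, 0.005, 0, 0.25],
  [-0.045, 0.027, 0.005, 0, 0.25],
  [-0.045, 0.027, 0.005, 0, 0.25],
  [-0.045, 0.027, 0.005, 0, 0.25],
  [-0.045, 0.027, 0.005, 0, 0.25],
  [-0.045, 0.027, 0.005, 0, 0.25],
  [-0.045, 0.027, 0.005, 0, 0.25],
  [-0.045, 0.027, 0.005, 0, 0.25],
  [-0.045, 0.027, 0.005, 0, 0.25],
  [-0.045, 0.027, 0.005, 0, 0.25],
  [-0.045, 0.027, 0.005, 0, 0.25],
])

```text
time_s: 2.15
eef_pos: [570.6, 102.5, 347.5]
tcp_rot: [0.655, 0.755, 0.0, -0.0]
ft_force: [0.3, 0.9, -0.4]
width: 21.3
gripper_force: 0.0
```

```bash
cat >> h.py <<'E'
C=np.array([565.3,9.5]);B=np.array([[.990,.141],[-.141,.990]])
def bc(p): return (B@(np.asarray(p)[:2]-C)).round(1)
E
cat > st.py <<'E'
from bench import *;from h import *
from scipy.spatial.transform import Rotation as R
s=get_state();r=R.from_quat(s["tcp_rot"]);m=r.as_matrix()
print("t",s["time_s"],"board xy",bc(s["eef_pos"]),"z",s["eef_pos"][2].round(1),"tip",(s["eef_pos"][2]-tip_extent).round(1),tip_extent,"w",s["width"].round(1),"toolx",m[:,0].round(3),"z",m[:,2].round(3),"F",s["ft_force"].round(1))
E
python3 st.py; python3 -c "
from bench import *;import cv2;cv2.imwrite('pics/w1.png',get_image('wrist')['color'][:,:,::-1])"
```

```text
Traceback (most recent call last):
  File "st.py", line 4, in <module>
    print("t",s["time_s"],"board xy",bc(s["eef_pos"]),"z",s["eef_pos"][2].round(1),"tip",(s["eef_pos"][2]-tip_extent).round(1),tip_extent,"w",s["width"].round(1),"toolx",m[:,0].round(3),"z",m[:,2].round(3),"F",s["ft_force"].round(1))
                                                                                                                                              ^^^^^^^^^^^^^^^^
AttributeError: 'float' object has no attribute 'round'
```

View pics/w1.png

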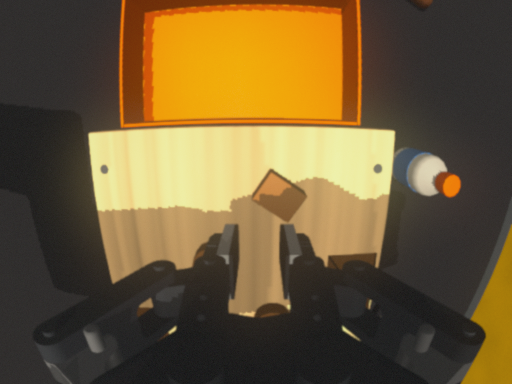

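The wrist view shows the orange tray ahead, the nearest strip end at (279,195) a little right of centre, and the fingertips at (230,235) and (290,235). The tool is square to the board.

```bash
sed -i 's/s\["width"\].round(1)/s["width"]/' st.py; cat >> h.py <<'E'
def wplane(uv,s,im,z):
    from scipy.spatial.transform import Rotation as R
    a=(uv[0]-im["cx"])/im["fx"];b=(uv[1]-im["cy"])/im["fy"];th=np.hypot(a,b);k=np.sin(th)/th
    T=im["T_tool_cam"];m=R.from_quat(s["tcp_rot"]).as_matrix()
    o=s["eef_pos"]+m@T[:3,3];d=m@T[:3,:3]@[a*k,-b*k,-np.cos(th)];return o+d*(z-o[2])/d[2]
E
python3 st.py; python3 -c "
from bench import *;from h import *;import pickle
im=pickle.load(open('d0.pkl','rb'))[1]['wrist'];s=get_state()
for n,u,z in(('end1',(279,192),88),('edgeL',(90,131),70),('edgeR',(394,129),70),('trayL',(122,125),58),('trayR',(360,123),58)):p=wplane(u,s,im,z);print(n,p.round(1),bc(p))"
```

```text
t 2.2 board xy [21.4 85.8] z 346.6 tip 173.2 173.4 w 21.08449215210338 toolx [-0.136  0.991 -0.005] z [ 0.003 -0.005 -1.   ] F [ 5.3 -4.7 -0.4]
end1 [590.8 100.3  88. ] [38.  86.3]
edgeL [413.3 129.7  70. ] [-133.6  140.4]
edgeR [686.4 166.5  70. ] [142.  138.4]
trayL [441.6 136.2  58. ] [-104.6  142.9]
trayR [657.3 165.5  58. ] [113.1 141.5]
```

Emit:
drive_tool([
  [-0.015, 0.005, 0.0, 0, 0.25],
  [-0.015, 0.005, 0.0, 0, 0.25],
  [-0.016, 0.006, 0.0, 0, 0.25],
  [0, 0, 0.03, 0, 0.25],
  [0, 0, 0.03, 0, 0.25],
  [0, 0, 0, 0, 0.25],
  [0, 0, 0, 0, 0.25],
])

```text
time_s: 2.9
eef_pos: [591.8, 61.4, 288.1]
tcp_rot: [0.655, 0.756, -0.0, -0.0]
ft_force: [0.2, 1.1, -0.1]
width: 21.3
gripper_force: 0.0
```

```bash
python3 st.py
```

```text
t 2.9 board xy [33.5 47.7] z 288.1 tip 114.7 173.4 w 21.323579878026003 toolx [-0.142  0.99   0.   ] z [-0.001 -0.    -1.   ] F [ 0.2  1.1 -0.1]
```

Emit:
drive_tool([
  [-0.008, 0.003, 0, 0, 0.25],
  [0, 0, 0.02, 0, 0.25],
  [0, 0, 0.018, 0, 0.25],
  [0, 0, 0, 0, 0.25],
  [0, 0, 0, 0, 0.25],
  [0.01, 0, 0, 0, 0.25],
  [0.01, 0, 0, 0, 0.25],
  [0.01, 0, 0, 0, 0.25],
  [0.01, 0, 0, 0, 0.25],
])

```text
time_s: 3.8
eef_pos: [590.5, 94.5, 250.3]
tcp_rot: [0.655, 0.756, 0.0, 0.0]
ft_force: [-0.3, 0.4, -0.3]
width: 20.9
gripper_force: 0.1
```

```bash
python3 st.py; python3 -c "
from bench import *;import cv2;cv2.imwrite('pics/w2.png',get_image('wrist')['color'][:,:,::-1])"
```

```text
t 3.8 board xy [36.9 80.6] z 250.3 tip 76.9 173.4 w 20.854555368422318 toolx [-0.142  0.99   0.   ] z [ 0.001  0.    -1.   ] F [-0.3  0.4 -0.3]
```

View pics/w2.png

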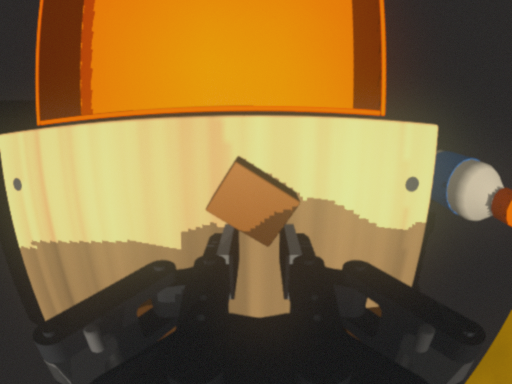

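The strip end sits at (254,200) with its corner cradled between the fingertips, and the forces are tiny, so I'll keep pushing.

Emit:
drive_tool([
  [0.01, 0, 0, 0, 0.25],
  [0.01, 0, 0, 0, 0.25],
  [0.01, 0, 0, 0, 0.25],
  [0.01, 0, 0, 0, 0.25],
  [0.01, 0, 0, 0, 0.25],
  [0.01, 0, 0, 0, 0.25],
  [0.01, 0, 0, 0, 0.25],
  [0.005, 0, 0, 0, 0.25],
  [0, 0, 0, 0, 0.25],
  [0, 0, 0, 0, 0.25],
  [0, 0, 0, 0, 0.25],
])

```text
time_s: 4.95
eef_pos: [580.0, 167.1, 249.8]
tcp_rot: [0.655, 0.755, -0.0, 0.0]
ft_force: [0.6, -0.7, 0.7]
width: 21.3
gripper_force: 0.0
```

```bash
python3 st.py; python3 -c "
from bench import *;import cv2;cv2.imwrite('pics/w3.png',get_image('wrist')['color'][:,:,::-1])"
```

```text
t 4.95 board xy [ 36.8 154. ] z 249.8 tip 76.4 173.4 w 21.3025712398854 toolx [-0.141  0.99  -0.   ] z [-0. -0. -1.] F [ 0.6 -0.7  0.7]
```

View pics/w3.png

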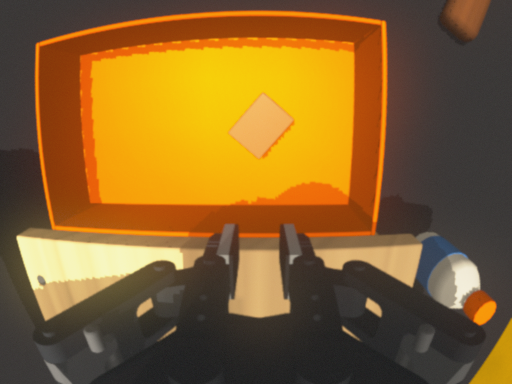

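The strip end is in the orange tray at (262,125). Next is slug_b.

Emit:
drive_tool([
  [0, 0, -0.03, 0, 0.25],
  [0, 0, -0.03, 0, 0.25],
  [-0.03, -0.01, 0, 0, 0.25],
  [-0.03, -0.01, 0, 0, 0.25],
  [-0.03, -0.01, 0, 0, 0.25],
  [-0.03, -0.01, 0, 0, 0.25],
  [-0.03, -0.01, 0, 0, 0.25],
  [-0.026, -0.006, 0, 0, 0.25],
  [0, 0, 0, 0, 0.25],
  [0, 0, 0, 0, 0.25],
])

```text
time_s: 6.0
eef_pos: [549.3, -15.4, 309.9]
tcp_rot: [0.656, 0.755, 0.0, -0.0]
ft_force: [-0.7, -0.4, 0.5]
width: 21.1
gripper_force: 0.0
```

```bash
python3 st.py; python3 -c "
from bench import *;import cv2;cv2.imwrite('pics/w4.png',get_image('wrist')['color'][:,:,::-1])"
```

```text
t 6.0 board xy [-19.4 -22.4] z 309.9 tip 136.5 173.4 w 21.12530661123492 toolx [-0.139  0.99   0.   ] z [ 0.  0. -1.] F [-0.7 -0.4  0.5]
```

View pics/w4.png

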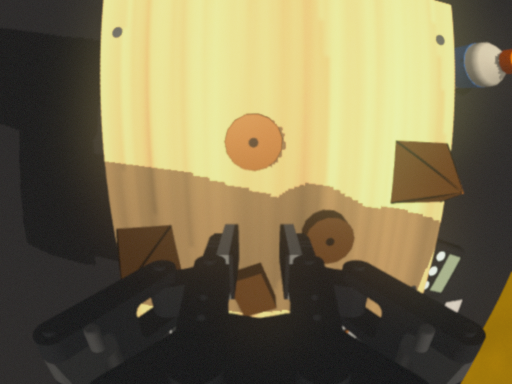

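Slug_b is at (254,142), almost on the tool axis. Slug_a is at (329,240), and end_b is partly visible at (252,288).

```bash
python3 -c "
from bench import *;from h import *;import pickle
im=pickle.load(open('d0.pkl','rb'))[1]['wrist'];s=get_state()
for n,u in(('slugB',(254,142)),('slugA',(329,240)),('end2',(252,288))):print(n,bc(wplane(u,s,im,88)))
for n,u in(('pyrB corner',(119,229)),('pyrB inner',(171,227)),('pyrA inner',(392,202))):print(n,bc(wplane(u,s,im,70)))"
```

```text
slugB [-22.4  24.5]
slugA [ 31.6 -45.5]
end2 [-24.6 -86.1]
pyrB corner [-135.5  -46.4]
pyrB inner [-88.5 -43. ]
pyrA inner [ 87.  -22.9]
```

Emit:
drive_tool([
  [0, -0.0025, 0.03, 0, 0.25],
  [0, 0, 0.03, 0, 0.25],
  [0, 0, 0, 0, 0.25],
  [0.01, 0, 0, 0, 0.25],
  [0.01, 0, 0, 0, 0.25],
  [0.01, 0, 0, 0, 0.25],
  [0.01, 0, 0, 0, 0.25],
  [0.01, 0, 0, 0, 0.25],
  [0.01, 0, 0, 0, 0.25],
  [0.01, 0, 0, 0, 0.25],
  [0.01, 0, 0, 0, 0.25],
  [0.01, 0, 0, 0, 0.25],
  [0.01, 0, 0, 0, 0.25],
  [0.01, 0, 0, 0, 0.25],
  [0.01, 0, 0, 0, 0.25],
])

```text
time_s: 7.55
eef_pos: [529.8, 104.6, 249.8]
tcp_rot: [0.655, 0.755, -0.0, -0.0]
ft_force: [-0.6, -0.2, 0.3]
width: 21.3
gripper_force: 0.1
```

```bash
python3 st.py; python3 -c "
from bench import *;import cv2;cv2.imwrite('pics/w5.png',get_image('wrist')['color'][:,:,::-1])"
```

```text
t 7.55 board xy [-21.7  99.1] z 249.8 tip 76.4 173.4 w 21.26218231337162 toolx [-0.141  0.99   0.   ] z [-0.  0. -1.] F [-0.6 -0.2  0.3]
```

View pics/w5.png

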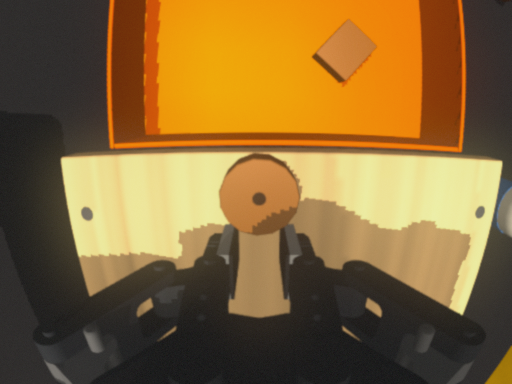

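The slug is cradled at (259,195), about to go over the edge. I'll finish this sweep and reposition behind slug_a.

Emit:
drive_tool([
  [0.01, 0, 0, 0, 0.25],
  [0.01, 0, 0, 0, 0.25],
  [0.01, 0, 0, 0, 0.25],
  [0.01, 0, 0, 0, 0.25],
  [0.01, 0, 0, 0, 0.25],
  [0.005, 0, 0, 0, 0.25],
  [0, 0, 0, 0, 0.25],
  [0, 0, 0, 0, 0.25],
  [0, 0, -0.03, 0, 0.25],
  [0, 0, -0.03, 0, 0.25],
  [-0.04, 0.009, 0, 0, 0.25],
  [-0.04, 0.009, 0, 0, 0.25],
  [-0.04, 0.009, 0, 0, 0.25],
  [-0.04, 0.009, 0, 0, 0.25],
  [-0.04, 0.009, 0, 0, 0.25],
  [-0.045, 0.009, 0, 0, 0.25],
  [0, 0, 0, 0, 0.25],
  [0, 0, 0, 0, 0.25],
])

```text
time_s: 9.4
eef_pos: [610.1, -78.2, 309.4]
tcp_rot: [0.656, 0.754, -0.0, -0.0]
ft_force: [0.3, 0.9, -0.8]
width: 21.0
gripper_force: 0.0
```

```bash
python3 st.py; python3 -c "
from bench import *;import cv2;cv2.imwrite('pics/w6.png',get_image('wrist')['color'][:,:,::-1])"
```

```text
t 9.4 board xy [ 32.  -93.1] z 309.4 tip 136.0 173.4 w 21.001057547395405 toolx [-0.138  0.99   0.   ] z [-0.001  0.    -1.   ] F [ 0.3  0.9 -0.8]
```

View pics/w6.png

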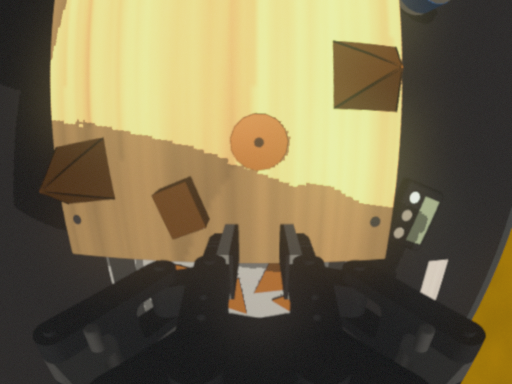

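Slug_a is centred at (259,142), end_b is at (181,207), and the pyramids are untouched. I'll push straight.

Emit:
drive_tool([
  [0, 0, 0.03, 0, 0.25],
  [0, 0, 0.03, 0, 0.25],
  [0, 0, 0, 0, 0.25],
  [0.01, 0, 0, 0, 0.25],
  [0.01, 0, 0, 0, 0.25],
  [0.01, 0, 0, 0, 0.25],
  [0.01, 0, 0, 0, 0.25],
  [0.01, 0, 0, 0, 0.25],
  [0.01, 0, 0, 0, 0.25],
  [0.01, 0, 0, 0, 0.25],
  [0.01, 0, 0, 0, 0.25],
  [0.01, 0, 0, 0, 0.25],
  [0.01, 0, 0, 0, 0.25],
  [0.01, 0, 0, 0, 0.25],
  [0.01, 0, 0, 0, 0.25],
  [0.01, 0, 0, 0, 0.25],
  [0.01, 0, 0, 0, 0.25],
  [0.01, 0, 0, 0, 0.25],
  [0.01, 0, 0, 0, 0.25],
  [0.01, 0, 0, 0, 0.25],
])

```text
time_s: 11.45
eef_pos: [586.1, 92.4, 249.8]
tcp_rot: [0.655, 0.755, 0.0, 0.0]
ft_force: [0.1, 0.2, -0.3]
width: 21.2
gripper_force: 0.1
```

Emit:
drive_tool([
  [0.01, 0, 0, 0, 0.25],
  [0.01, 0, 0, 0, 0.25],
  [0.01, 0, 0, 0, 0.25],
  [0.01, 0, 0, 0, 0.25],
  [0.01, 0, 0, 0, 0.25],
  [0.01, 0, 0, 0, 0.25],
  [0.01, 0, 0, 0, 0.25],
  [0.007, 0, 0, 0, 0.25],
  [0, 0, 0, 0, 0.25],
  [0, 0, 0, 0, 0.25],
])

```text
time_s: 12.45
eef_pos: [575.3, 167.9, 249.8]
tcp_rot: [0.655, 0.755, -0.0, 0.0]
ft_force: [0.8, 0.1, -1.3]
width: 21.3
gripper_force: 0.0
```

```bash
python3 st.py; python3 -c "
from bench import *;import cv2;cv2.imwrite('pics/w7.png',get_image('wrist')['color'][:,:,::-1])"
```

```text
t 12.45 board xy [ 32.2 155.4] z 249.8 tip 76.4 173.4 w 21.301662972062875 toolx [-0.142  0.99  -0.   ] z [-0. -0. -1.] F [ 0.8  0.1 -1.3]
```

View pics/w7.png

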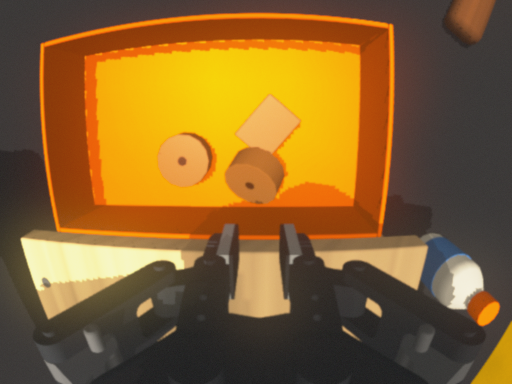

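All three pieces so far are in the tray: a slug at (184,160), the strip end at (267,125), and the other slug leaning at (255,175). Last is end_b.

Emit:
drive_tool([
  [0, 0, -0.03, 0, 0.25],
  [0, 0, -0.03, 0, 0.25],
  [-0.041, -0.008, 0, 0, 0.25],
  [-0.041, -0.008, 0, 0, 0.25],
  [-0.041, -0.008, 0, 0, 0.25],
  [-0.041, -0.008, 0, 0, 0.25],
  [-0.041, -0.008, 0, 0, 0.25],
  [-0.041, -0.008, 0, 0, 0.25],
  [-0.041, -0.008, 0, 0, 0.25],
  [0, 0, 0, 0, 0.25],
  [0, 0, 0, 0, 0.25],
])

```text
time_s: 13.6
eef_pos: [560.1, -125.5, 309.7]
tcp_rot: [0.656, 0.754, 0.0, -0.0]
ft_force: [1.1, -0.3, 1.0]
width: 21.7
gripper_force: 0.0
```

```bash
python3 st.py; python3 -c "
from bench import *;from h import *;s=get_state();im=get_image('wrist');cv2.imwrite('pics/w8.png',im['color'][:,:,::-1])
h=cv2.cvtColor(im['color'],cv2.COLOR_RGB2HSV)[60:215,190:330]
m=cv2.inRange(h,(0,90,40),(15,255,230));c=max(cv2.findContours(m,0,2)[0],key=cv2.contourArea);r=cv2.minAreaRect(c);u=np.add(r[0],(190,60));print(u,r[1:],cv2.contourArea(c),bc(wplane(u,s,im,88)),bc(wplane((181,207),s,im,88)))"
```

```text
t 13.6 board xy [ -24.2 -132.9] z 309.7 tip 136.3 173.4 w 21.731462938021632 toolx [-0.138  0.99   0.   ] z [-0.  0. -1.] F [ 1.1 -0.3  1. ]
[258.05977631 153.33940125] ((54.2620964050293, 41.65574645996094), 69.22774505615234) 1988.5 [-24.9 -94.5] [ -78.9 -131.4]
```

View pics/w8.png

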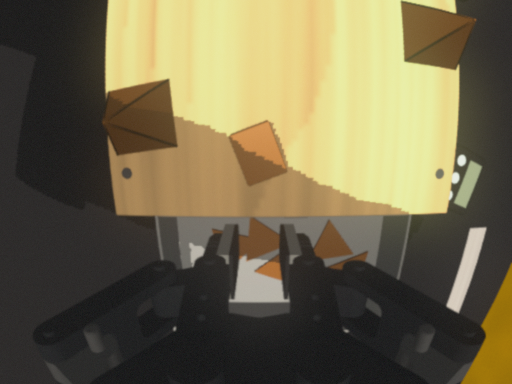

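end_b is at (258,153), on the tool axis. I'll push it, drifting slightly to -x after pyramid_b so it doesn't land on the slug.

Emit:
drive_tool([
  [-0.003, 0, 0.03, 0, 0.25],
  [0, 0, 0.03, 0, 0.25],
  [0, 0, 0, 0, 0.25],
  [0.01, 0, 0, 0, 0.25],
  [0.01, 0, 0, 0, 0.25],
  [0.01, 0, 0, 0, 0.25],
  [0.01, 0, 0, 0, 0.25],
  [0.01, 0, 0, 0, 0.25],
  [0.01, 0, 0, 0, 0.25],
  [0.01, 0, 0, 0, 0.25],
  [0.01, 0, 0, 0, 0.25],
  [0.01, 0, 0, 0, 0.25],
  [0.01, 0, 0, 0, 0.25],
  [0.01, 0, 0, 0, 0.25],
  [0.01, 0, 0, 0, 0.25],
])

```text
time_s: 15.15
eef_pos: [543.8, -7.6, 249.8]
tcp_rot: [0.655, 0.755, -0.0, -0.0]
ft_force: [0.5, 0.5, -0.1]
width: 20.8
gripper_force: 0.1
```

Emit:
drive_tool([
  [0.01, -0.002, 0, 0, 0.25],
  [0.01, -0.002, 0, 0, 0.25],
  [0.01, -0.002, 0, 0, 0.25],
  [0.01, -0.002, 0, 0, 0.25],
  [0.01, -0.002, 0, 0, 0.25],
  [0.01, -0.002, 0, 0, 0.25],
  [0.01, -0.002, 0, 0, 0.25],
  [0.01, -0.002, 0, 0, 0.25],
  [0.01, -0.002, 0, 0, 0.25],
  [0.01, -0.002, 0, 0, 0.25],
])

```text
time_s: 16.15
eef_pos: [509.7, 88.6, 249.8]
tcp_rot: [0.655, 0.755, 0.0, 0.0]
ft_force: [0.8, -0.4, -0.2]
width: 21.4
gripper_force: 0.0
```

```bash
python3 st.py; python3 -c "
from bench import *;from h import *;s=get_state();im=get_image('wrist')
h=cv2.cvtColor(im['color'],cv2.COLOR_RGB2HSV);print(h[200,220:300:8].tolist())
m=cv2.inRange(h,(0,90,40),(15,255,230))
for c in cv2.findContours(m,0,2)[0]:
    r=cv2.minAreaRect(c)
    if cv2.contourArea(c)>300:print(np.round(r[0]),np.round(r[1]),bc(wplane(r[0],s,im,88)))"
```

```text
t 16.15 board xy [-43.9  86.2] z 249.8 tip 76.4 173.4 w 21.374653140549565 toolx [-0.141  0.99  -0.   ] z [ 0. -0. -1.] F [ 0.8 -0.4 -0.2]
[[15, 162, 200], [15, 167, 197], [15, 167, 200], [15, 167, 199], [15, 168, 200], [15, 167, 199], [15, 168, 196], [15, 171, 198], [15, 166, 195], [18, 122, 176]]
[477. 337.] [79. 34.] [127.6  -3.7]
[255. 202.] [76. 59.] [-46.2 110.5]
[293.  61.] [56. 57.] [-29.4 175.1]
[369.  58.] [ 59. 106.] [  5.8 178.8]
[313.  63.] [360. 135.] [-20.3 174.5]
```

The end is still centred ahead of the fingers at (255,202). Finishing the sweep, then lifting clear.

Emit:
drive_tool([
  [0.01, -0.002, 0, 0, 0.25],
  [0.01, -0.002, 0, 0, 0.25],
  [0.01, -0.002, 0, 0, 0.25],
  [0.01, -0.002, 0, 0, 0.25],
  [0.01, 0, 0, 0, 0.25],
  [0.01, 0, 0, 0, 0.25],
  [0.008, 0, 0, 0, 0.25],
  [0, 0, 0, 0, 0.25],
  [0, 0, 0, 0, 0.25],
  [0, 0, -0.03, 0, 0.25],
  [0, 0, -0.03, 0, 0.25],
  [-0.03, 0.01, -0.01, 0, 0.25],
  [-0.03, 0.01, -0.01, 0, 0.25],
  [0, 0, 0, 0, 0.25],
  [0, 0, 0, 0, 0.25],
  [0, 0, 0, 0, 0.25],
])

```text
time_s: 17.8
eef_pos: [520.2, 97.5, 329.2]
tcp_rot: [0.655, 0.755, -0.0, -0.0]
ft_force: [-0.4, 0.6, 0.0]
width: 21.4
gripper_force: 0.0
```

```bash
python3 st.py; python3 -c "
from bench import *;from h import *;s=get_state();im=get_image('wrist');cv2.imwrite('pics/w9.png',im['color'][:,:,::-1])
h=cv2.cvtColor(im['color'],cv2.COLOR_RGB2HSV)
for nm,m in (('mdf',cv2.inRange(h,(0,60,40),(19,215,255))),):
  for c in cv2.findContours(cv2.erode(m,np.ones((3,3))),0,2)[0]:
    r=cv2.minAreaRect(c)
    if cv2.contourArea(c)>150:print(nm,np.round(r[0]),np.round(r[1]),cv2.contourArea(c),bc(wplane(r[0],s,im,25)))
for u in ((-105,140),):pass
sc=get_image('scene');cv2.imwrite('pics/s9.png',sc['color'][:,:,::-1]);d=__import__('pickle').load(open('d0.pkl','rb'))[1]['scene']['color']
diff=(np.abs(sc['color'].astype(int)-d).sum(2)>90).astype('uint8')
for c in cv2.findContours(diff,0,2)[0]:
    if cv2.contourArea(c)>30:print('diff',cv2.boundingRect(c))"
```

```text
t 17.8 board xy [-32.2  93.4] z 329.2 tip 155.8 173.4 w 21.356074820881627 toolx [-0.141  0.99   0.   ] z [-0.001  0.    -1.   ] F [-0.4  0.6  0. ]
mdf [288. 254.] [135. 295.] 23208.0 [-3.  14.7]
mdf [496. 196.] [54. 29.] 947.0 [262.5  76.2]
mdf [272.  80.] [37. 37.] 1099.0 [-21.3 187.7]
mdf [225.  63.] [29. 37.] 998.0 [-63.4 204.1]
mdf [329.  76.] [38. 74.] 2012.5 [ 31.6 193.5]
mdf [248. 121.] [268. 125.] 1478.5 [-43.  149.8]
mdf [462.   7.] [14. 30.] 287.5 [190.7 292.8]
mdf [434.  66.] [132.  31.] 2468.0 [147.3 215.9]
diff (192, 176, 21, 21)
diff (303, 159, 37, 41)
diff (209, 142, 91, 80)
diff (276, 131, 9, 14)
diff (287, 105, 8, 18)
diff (266, 69, 33, 9)
diff (257, 15, 19, 21)
diff (428, 0, 19, 21)
diff (390, 0, 10, 20)
diff (227, 0, 91, 32)
diff (163, 0, 16, 25)
```

All four are inside the tray: (-21,188), (-63,204), and the touching pair around (32,193). The timer, glue bottle and pyramid_a areas are unchanged. Handing in.

```bash
python3 -c "
from bench import *;print(sign_off())"
```

```text
the job is handed in; nothing more can be done
None
```

I swept all four offcuts into the orange tray and handed the job in at about 18 s; pyramids, timer and glue showed no sign of moving, though the hand-in returned no verdict.

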